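Lock out the isolator with a T-key and a snap hook

TASK

Lock out the isolator on the training bench: put the T-key upright through the slot in its cover until the collar is fully home, give it a quarter turn so that it cannot be pulled out, then push the snap hook down over the top bar of the key's eye until the sprung gate flicks shut behind it. Use no great force, and let go with the key still seated and turned across the slot and the hook closed round the bar; leave everything else on the bench where it is.

Things in the scene. Friction and masses are not known exactly. Their poses are not given: they have to be found in the camera images.
- isolator: The isolator: fixed grey enclosure, 100 (x) x 130 (y) x 70 mm high, with a slot and a steel seat ring on its cover; it may stand left or right. Origin at the centre of its underside, z up. A T-key seated in it has its collar on the cover, inside the ring, and its origin 56.5 mm above this origin; its T-bar then lies 1.5 mm below the cover and can turn freely either way.
- slot (a point): Centre of the isolator's slot at the cover's upper face, 70 mm above the table. The slot goes through the 4 mm cover, 12 mm wide (x), 36 mm long (along y), with a 21 mm deep cavity below. The round seat ring about it: inner diameter 47, outer 58, 5 mm high.
- starter_box: Not for the key: a fixed grey enclosure of the isolator's size, but with a black rotary handle (top at 98 mm) and no slot. It stands on the other side. Origin at the centre of its underside.
- key_stand: Fixed square grey block, 62 x 62 x 25 mm, in which the T-key stands at the start (12 x 36 mm slot). Origin at the centre of its underside.
- t_key: The T-key: loose steel piece, 66.5 mm tall, about 0.15 kg, upright in its stand with its origin 11.5 mm above the table. Origin at the centre of its underside, z up. From below: T-bar 8 (x) x 32 (y) x 8 mm; stem of 8 mm diameter; collar of 44 mm diameter, z = 13.5 to 18.5 mm; on top the eye. It goes into the slot with its y axis along the slot, either way round.
- eye_bar (a point): Centre of the top bar of the T-key's eye, 62.5 mm above the key's origin; the bar runs along the key's x. The eye is a flat rectangle in the key's x-z plane, 10 mm thick (y), 44 mm wide: top bar 8 mm high (z = 58.5 to 66.5 mm of the key), legs 7 mm wide, hole 30 mm wide and 40 mm high. The key can be held by this bar, across its 10 mm.
- hook_stand: Fixed grey stand with a narrow pocket in which the snap hook stands at the start: foot 80 (x) x 50 (y) mm, walls up to 26 mm, pocket floor at 6 mm. Origin at the centre of its underside.
- snap_hook: The snap hook: loose steel frame 46 (x) x 10 (y) mm, 91 mm tall, about 0.17 kg, upright in its stand. Origin at the centre of its underside, z up. Legs at x = -23 to -13 and +13 to +23 mm, joined by a back from z = 50 to 58 mm; above it a black handle 26 (x) x 14 (y) mm, z = 57 to 91 mm. The 26 mm mouth between the legs opens downwards and is closed by the gate.
- mouth (a point): Middle of the opening inside the snap hook, 30 mm above its origin. When the hook is pushed on, the key's bar runs through here along the hook's y; aim the bar at x = 0 to 5 mm of the hook. The hook can go down till its legs meet the isolator's seat ring, the bar's underside then being 40 mm above the hook's underside, and can be let go there.
- gate (a joint): Angle of the sprung gate: 0 shut, 1.35 rad fully open. 25 mm long, 8 wide, 5 thick, hinged at x = -13, z = 6 mm of the hook, it lies across the mouth and swings inwards (up) only. A bar coming up into the mouth pushes it open with 2 to 10 N; it springs shut below the bar once the bar's underside is about 32 mm above the hook's underside.
- lamp_column: Bystander: signal-lamp column, 150 mm tall, foot 62 mm across, stands loose between the two enclosures; origin at the centre of its underside; loose.
- screwdriver: Bystander: screwdriver, 160 mm long, lying on the table between the two stands; origin under its middle; loose.
- wrench: Bystander: steel wrench, 150 mm long, lying on the table near the robot; loose.
- terminal_strip: Bystander: strip of terminals 24 x 120 x 42 mm on the table near the robot; loose.
- multimeter: Bystander: black multimeter 130 x 75 x 38 mm, lying on the left; loose.
- padlock: Bystander: brass padlock 50 x 45 x 22 mm with a steel shackle, lying on the right; loose.
- fuse: Bystander: cartridge fuse 34 x 14 x 14 mm, white with steel caps, left lying on the isolator's cover about 48 mm beside the slot's centre, beyond the slot's -y end; loose.
- tape_roll: Bystander: roll of black tape, 68 mm across, 20 mm high, lying at the far middle of the table; loose.
Not all that is in view belongs to the job. Leave any brown or pink look-alike of the t_key alone.

How it is judged:
By the outcome, as a careful person would: the job done as asked, in the order asked, and still so for the second after the job is handed in, with the robot touching nothing.
It also fails if it takes over 67 s, if anything falls off the work surface, if the arm or the gripper's body presses on something with over 40 N, if the wrist force passes 120 N, or if a joint passes its speed limit or range.

ROBOT

A 7-joint arm with a two-finger parallel gripper is mounted at the origin on the work surface. World frame = base frame: x ahead of the robot, y to its left, z up, the work surface at z = 0. Lengths are in m, angles in rad, forces in N, time in s.
With the tool pointing down it reaches from about 0.425 to 0.925 m from the base axis. Payload 6.8 kg.
Tool frame: the origin (TCP) lies at the very end of the fingers, on their centre line; the grasp point (between the pads) lies 19 mm behind it; z points along the fingers, y is the line along which they close (so a half turn about z gives the same grasp; the last joint's range is limited). The gripper opens to 85 mm and grips with 20 to 120 N. Pads are 22 mm wide; open, the fingers measure 114 mm over their backs; the gripper's body (76 mm by 85 mm) begins 54 mm behind the grasp point. The pads swing forward as they close: fully open they stand 13 mm farther back than shut.
Start: joints at [-1.241, 0.477, 0.022, 1.555, -0.011, 1.109, -0.083], TCP at [0.286, 0.611, 0.206] pointing down, gripper open.
Joint ranges: [-2.96, 2.96], [-0.34, 2.1], [-1.41, 1.46], [0.24, 2.44], [-1.37, 4.51], [0.17, 1.92], [-2.96, 2.96]. Speed limits (rad/s): [2.39, 2.39, 3.14, 3.14, 3.14, 3.14, 3.14].

INTERFACE

Orientations are given as a unit quaternion [w, x, y, z].
In Python, from station import get_obs, read_camera, hand_in gives the robot as it stands.
- The arm moves only by the tool arm_command, never from a script. Its argument "commands" is one flat list of numbers, 7 for each row, row after row: the shift along the tool's x, y, z in m, then the turn, a rotation vector about the tool's x, y, z in degrees, then the opening, from 0 (shut) to 1 (fully open). In form: [tx, ty, tz, rx, ry, rz, fingers, tx, ty, tz, rx, ry, rz, fingers, ...]. A call has 1 to 8 rows; each row is the pose to reach, as a shift and turn from the pose commanded when the call began, along the tool's axes at that moment; what a row does not reach only later rows make up. A row lasts 1/10 s, in which the tool goes at most 50 mm and 8.59 degrees, less where a joint would pass 70% of its speed; a pose out of reach is approached as far as the arm can. A call with a gripper value outside its range is refused whole. The fingers move at their own pace and stop on an object; "force" is the grip in N (left out, the last holds). Time passes only in rows, so rows that repeat a pose let the fingers close. It gives the time, the measured TCP pose, the force, the opening and the grip force at its end, in the units of the state.
- get_obs(): the state, without advancing time (a new reading comes with each control period).
- read_camera(name): name is "scene" or "top" or "wrist"; returns a dict with "img" (400x640x3 uint8, red, green, blue), "camera_matrix" (3x3 intrinsics, pixels), "pose" (4x4, takes a point from camera to world coordinates). Camera axes: x right, y down, z forward; pixel columns grow to the right and rows downward; lengths in m; the calibration is good to about 2 mm. A picture is of the moment at which its call begins. There is no depth.
- hand_in(): hands the job in; it is judged then, once.
The state is a dict: "t": time; "q": joint angles; "joint_vel": joint speeds; "joint_torque": joint torques, N m; "eef_pos": TCP position; "tool_rot": TCP orientation; "contact_force": force on the tool from outside, world axes, zero at the start; "torque": the same for the moment, N m; "gripper_width": opening from 0.0 (shut) to 1.0 (fully open); "grasp_force": force on a finger pad.
Only numpy, scipy, OpenCV 4.12 (cv2) and the standard library are available. Lean on these libraries where they do the work, as an engineer would, in place of code of your own. Each camera call takes 0.05 s, during which the arm holds its last target. There are 200 camera calls.

## Working session

There is one attempt and no reset: what is moved stays moved. The work goes in short steps, Python scripts to look and compute and a tool call to move; the robot and the scene stay as the last step left them, time stands still between calls to the robot, and variables do not carry over. Pictures are saved under pics/ and viewed, at most 10 in all, crops included, and the job is handed in when it is done.

Besides the shell and the picture viewer there is one more tool, called after "Call:" by a JSON object that holds its "method" and its "body", one argument or row to a line. arm_command: Moves the arm, as the interface text tells. Its arguments: {"type":"object","properties":{"commands":{"type":"array","items":{"type":"number"}},"force":{"type":"number"}},"required":["commands"]}

```bash
mkdir -p pics; python3 - <<'E'
from station import *
import cv2,numpy as np
o=get_obs();print({k:np.round(o[k],4).tolist() for k in o})
for n in("scene","top","wrist"):
    c=read_camera(n);cv2.imwrite(f"pics/{n}0.png",c["img"][:,:,::-1]);print(n,c["camera_matrix"].round(1).tolist(),c["pose"].round(4).tolist())
a=[cv2.imread(f"pics/{n}0.png") for n in("scene","top")]
cv2.imwrite("pics/a0.png",a[1]);
E
```

```text
{'t': 0.0, 'q': [-1.2411, 0.4778, 0.0223, 1.5565, -0.0115, 1.1093, -0.0831], 'joint_vel': [-0.0002, 0.0009, -0.0004, 0.0013, 0.0001, -0.0003, 0.0001], 'joint_torque': [0.0003, -59.6473, 1.6083, -28.1193, 0.0126, 0.0096, 0.0], 'eef_pos': [0.2859, 0.6107, 0.2051], 'tool_rot': [-0.0001, 0.2172, 0.9761, -0.0009], 'contact_force': [0.1052, -0.0096, -0.5559], 'torque': [0.0213, -0.0373, -0.0003], 'grasp_force': 0.0, 'gripper_width': 0.9988}
scene [[481.0, 0.0, 312.5], [0.0, 481.0, 201.0], [0.0, 0.0, 1.0]] [[0.5197, 0.6404, -0.5655, 1.1944], [0.8544, -0.3903, 0.3431, -0.4189], [-0.001, -0.6614, -0.75, 0.9792], [0.0, 0.0, 0.0, 1.0]]
top [[421.8, 0.0, 316.4], [0.0, 421.8, 191.5], [0.0, 0.0, 1.0]] [[-0.0106, -0.9898, 0.1421, 0.3683], [-0.9999, 0.0106, -0.0009, -0.007], [-0.0006, -0.1421, -0.9899, 1.1159], [0.0, 0.0, 0.0, 1.0]]
wrist [[290.0, 0.0, 319.4], [0.0, 290.0, 198.7], [0.0, 0.0, 1.0]] [[0.4239, 0.8663, 0.2643, 0.2183], [0.9057, -0.4047, -0.1259, 0.6433], [-0.0021, 0.2928, -0.9562, 0.3732], [0.0, 0.0, 0.0, 1.0]]
```

View pics/top0.png

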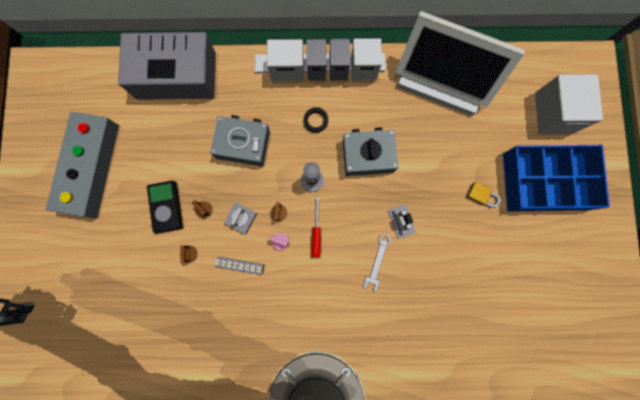

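View pics/scene0.png

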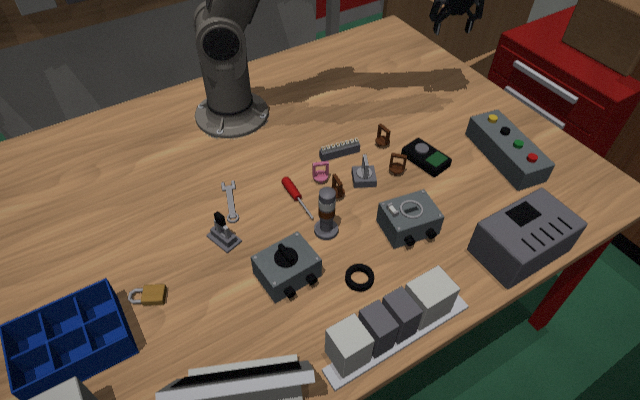

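Top view: the T-key candidates are brown (203,209), (279,212) and (188,254), pink (280,242), and grey in a square stand (240,217). I choose the grey one. The slotted isolator with the ring and fuse is at (240,138), the starter box at (371,150), and the hook stand at (402,221). Next is one close crop to check the choice, plus rough positions.

```bash
cat > h.py <<'E'
from station import *
import cv2,numpy as np
from scipy.spatial.transform import Rotation as R
def ray(c,u,v,z):
    d=c["pose"][:3,:3]@np.linalg.inv(c["camera_matrix"])@[u,v,1.];o=c["pose"][:3,3]
    return (o+d*(z-o[2])/d[2])
def tri(c1,p1,c2,p2):
    A=[];b=[]
    for c,p in((c1,p1),(c2,p2)):
        d=c["pose"][:3,:3]@np.linalg.inv(c["camera_matrix"])@[*p,1.];d/=np.linalg.norm(d);P=np.eye(3)-np.outer(d,d)
        A.append(P);b.append(P@c["pose"][:3,3])
    return np.linalg.lstsq(np.vstack(A),np.hstack(b),rcond=None)[0]
def proj(c,p):
    T=np.linalg.inv(c["pose"]);q=c["camera_matrix"]@(T[:3,:3]@p+T[:3,3]);return q[:2]/q[2]
def tool(o): w=o["tool_rot"];return R.from_quat([w[1],w[2],w[3],w[0]])
def delta(target,yaw=None):
    """tool-frame shift to target TCP; yaw = wanted world angle of tool y (finger line), mod 180. Turn rz in deg, tool kept down"""
    o=get_obs();r=tool(o);print("shift",(r.inv().apply(np.array(target)-o["eef_pos"])).round(4))
    y=r.apply([0,1,0]);a=np.degrees(np.arctan2(y[1],y[0]))
    if yaw is not None:
        d=(yaw-a+90)%180-90;print("yaw now",a.round(2),"rz",-d,"q7",o["q"][6])
    print("tilt",r.apply([0,0,1]).round(4),"eef",np.round(o["eef_pos"],4))
def save(n,c,box=None,s=1):
    i=c["img"][:,:,::-1]
    if box:i=i[box[1]:box[3],box[0]:box[2]]
    cv2.imwrite(f"pics/{n}.png",cv2.resize(i,None,fx=s,fy=s,interpolation=cv2.INTER_CUBIC))
E
python3 - <<'E'
from h import *
t=read_camera("top")
for n,u,v,z in(("key",240,217,.03),("slot",238,138,.07),("hook",403,220,.05),("lamp",312,185,0),("starter",371,150,.07)):print(n,ray(t,u,v,z).round(3))
save("a1",t,(180,100,440,270),3)
w=read_camera("wrist");o=get_obs();r=tool(o)
print(r.inv().apply(w["pose"][:3,3]-o["eef_pos"]).round(4),(r.inv().as_matrix()@w["pose"][:3,:3]).round(3).tolist())
E
```

```text
key [0.46 0.19 0.03]
slot [0.658 0.191 0.07 ]
hook [ 0.446 -0.226  0.05 ]
lamp [0.546 0.004 0.   ]
starter [ 0.623 -0.148  0.07 ]
[ 0.075   0.0004 -0.1678] [[0.0, -0.956, -0.293], [1.0, 0.0, -0.001], [0.001, -0.293, 0.956]]
```

View pics/a1.png

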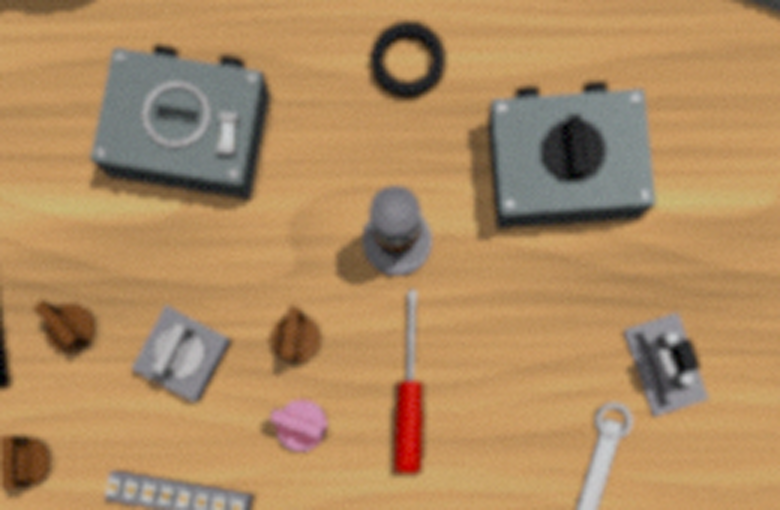

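The crop confirms it: the grey steel T-key stands in the square stand at crop (180,350), and all the look-alikes are brown or pink. The slot is at crop (178,113), the fuse at (227,133) and the hook at (668,362). I move above the key.

```bash
python3 -c "
from h import *
delta([.46,.19,.16],55)"
```

```text
shift [-0.3361 -0.3076  0.0459]
yaw now 64.92 rz 9.915795634024434 q7 -0.08311612030164377
tilt [-3.e-04 -8.e-04 -1.e+00] eef [0.286  0.6111 0.2056]
```

Call:
{"method": "arm_command", "body": {
  "commands": [-0.04,-0.04,0,0,0,2,1,-0.09,-0.08,0,0,0,4,1,-0.14,-0.13,0,0,0,6,1,-0.19,-0.18,0,0,0,8,1,-0.24,-0.22,0.02,0,0,10,1,-0.29,-0.27,0.03,0,0,10,1,-0.336,-0.308,0.046,0,0,10,1,-0.336,-0.308,0.046,0,0,10,1]
}}

```text
t: 1.05
eef_pos: [0.4372, 0.2425, 0.1716]
tool_rot: [0.0, 0.301, 0.954, 0.0]
contact_force: [0.4, -0.5, 0.6]
gripper_width: 0.999
grasp_force: 0.0
```

Call:
{"method": "arm_command", "body": {
  "commands": [0,0,0,0,0,0,1,0,0,0,0,0,0,1]
}}

```text
t: 1.25
eef_pos: [0.4371, 0.2431, 0.1716]
tool_rot: [-0.0, 0.303, 0.953, -0.0]
contact_force: [0.6, 2.0, -0.1]
gripper_width: 0.999
grasp_force: 0.0
```

```bash
python3 -c "
from h import *
w=read_camera('wrist');save('w1',w);delta([.46,.19,.16],55);print(get_obs()['t'])
import pickle;pickle.dump(w,open('w1.pkl','wb'))"
```

```text
shift [-0.0506 -0.0314  0.0117]
yaw now 54.9 rz -0.10046847078353949 q7 0.3776053178402668
tilt [ 0.e+00  6.e-04 -1.e+00] eef [0.4367 0.2448 0.1718]
1.3
```

View pics/w1.png

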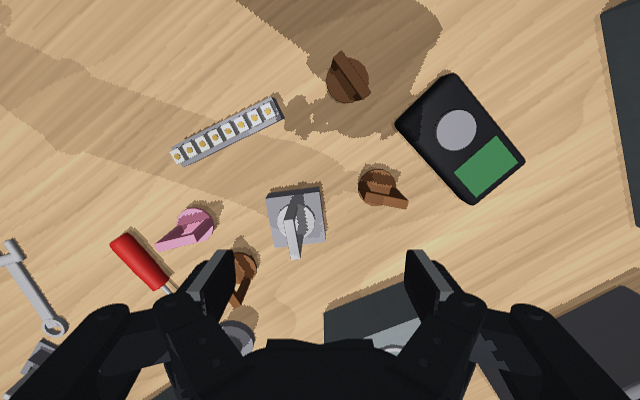

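The wrist view shows the grey key in its stand at (295,220) and brown look-alikes at (348,78), (382,188) and (243,275). I move directly over the key and closer to measure.

Call:
{"method": "arm_command", "body": {
  "commands": [-0.025,-0.015,0.01,0,0,0,1,-0.05,-0.031,0.025,0,0,0,1,-0.05,-0.031,0.035,0,0,0,1,-0.05,-0.031,0.035,0,0,0,1,-0.05,-0.031,0.035,0,0,0,1]
}}

```text
t: 1.8
eef_pos: [0.4593, 0.1923, 0.1368]
tool_rot: [-0.0, 0.3, 0.954, 0.0]
contact_force: [-0.0, 0.6, -0.5]
gripper_width: 0.997
grasp_force: 0.0
```

```bash
python3 -c "
from h import *
w=read_camera('wrist');delta([.46,.19,.16],55);p=proj(w,np.array([.46,.19,.07]));print(p)
import pickle;pickle.dump(w,open('w2.pkl','wb'))
u,v=p.astype(int);b=(u-80,v-70,u+80,v+50);print(b);save('w2',w,b,5)"
```

```text
shift [-0.0016 -0.0016 -0.0229]
yaw now 55.09 rz 0.0895395653229798 q7 0.5185864104089628
tilt [ 4.e-04  1.e-03 -1.e+00] eef [0.4596 0.1923 0.1371]
[317.29419375 204.40101793]
(np.int64(237), np.int64(134), np.int64(397), np.int64(254))
```

View pics/w2.png

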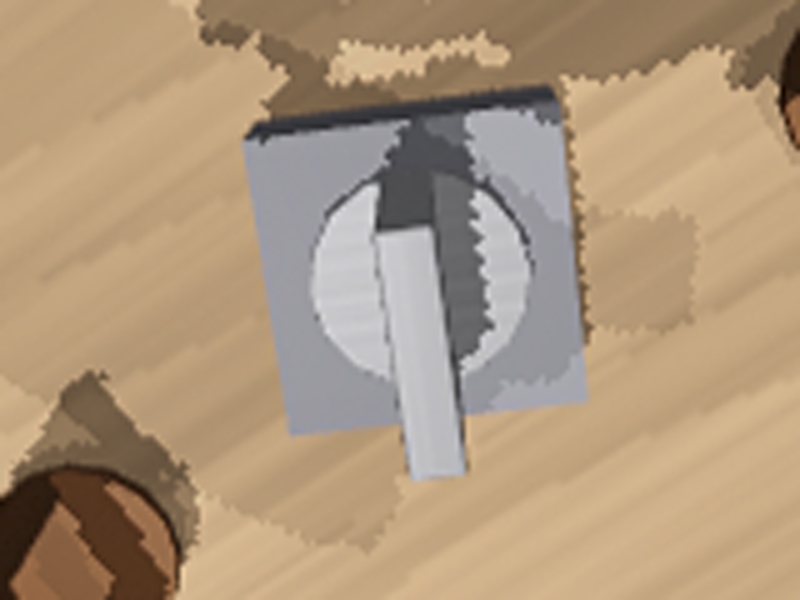

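The crop shows the key's top bar with corners (376,232), (430,227), (466,474) and (411,479), and the stand's corners at (246,140), (556,100), (586,402) and (290,436).

```bash
cat >> h.py <<'E'
import pickle
def crop(u,v,b,s): return (u+.5)/s-.5+b[0],(v+.5)/s-.5+b[1]
def quad(w,pts,b,s,z):
    P=np.array([ray(w,*crop(u,v,b,s),z) for u,v in pts]);c=P.mean(0)
    e=np.roll(P,-1,0)-P
    print("centre",c.round(4),"sides",np.linalg.norm(e,axis=1).round(4),"angles",(np.degrees(np.arctan2(e[:,1],e[:,0]))%180).round(1));return c
E
python3 -c "
from h import *
w=pickle.load(open('w2.pkl','rb'));b=(237,134)
c=quad(w,[(376,232),(430,227),(466,474),(411,479)],b,5,.078)
quad(w,[(246,140),(556,100),(586,402),(290,436)],b,5,.025)
delta([c[0],c[1],.055],55)"
```

```text
centre [0.4599 0.1937 0.078 ] sides [0.0087 0.0432 0.0093 0.0432] angles [ 60.5 153.4  60.7 152.5]
centre [0.46   0.1935 0.025 ] sides [0.0605 0.0623 0.0613 0.0619] angles [ 62.5 152.4  62.1 151.6]
shift [0.0006 0.0012 0.0821]
yaw now 55.09 rz 0.0895395653229798 q7 0.5185864104089628
tilt [ 4.e-04  1.e-03 -1.e+00] eef [0.4596 0.1923 0.1371]
```

Call:
{"method": "arm_command", "body": {
  "commands": [0.0006,0.001,0.02,0,0,-3,1,0.0006,0.001,0.04,0,0,-7.4,0.6,0.0006,0.001,0.06,0,0,-7.4,0.5,0.0006,0.001,0.082,0,0,-7.4,0.4,0.0006,0.001,0.082,0,0,-7.4,0.4,0.0006,0.001,0.082,0,0,-7.4,0,0.0006,0.001,0.082,0,0,-7.4,0,0.0006,0.001,0.082,0,0,-7.4,0],
  "force": 50
}}

```text
t: 2.65
eef_pos: [0.4607, 0.192, 0.0558]
tool_rot: [0.001, 0.239, 0.971, 0.001]
contact_force: [-0.1, -1.2, 0.1]
gripper_width: -0.002
grasp_force: 0.0
```

Call:
{"method": "arm_command", "body": {
  "commands": [0,0,0,0,0,0,0,0,0,0,0,0,0,0,0,0,0,0,0,0,0,0,0,0,0,0,0,0]
}}

```text
t: 3.05
eef_pos: [0.4599, 0.1913, 0.0547]
tool_rot: [0.0, 0.239, 0.971, 0.0]
contact_force: [-0.5, 0.6, 0.2]
gripper_width: -0.0
grasp_force: 0.0
```

```bash
python3 -c "
from h import *
w=read_camera('wrist');save('w3',w)
s=read_camera('scene');u,v=proj(s,np.array([.46,.19,.05])).astype(int);print(u,v);save('s3',s,(u-60,v-60,u+60,v+40),4)
a=cv2.imread('pics/w3.png');b=cv2.imread('pics/s3.png');cv2.imwrite('pics/m3.png',np.hstack([cv2.resize(a[60:360,180:480],(400,400)),cv2.resize(b[:,40:440],(400,400))]))"
```

```text
363 167
```

View pics/m3.png

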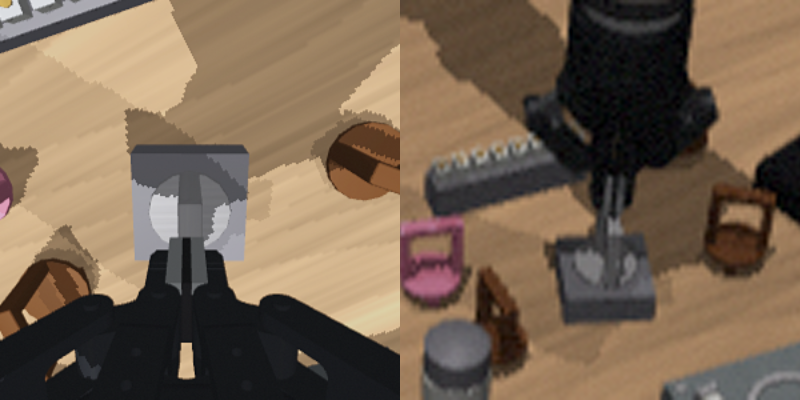

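The view shows the fingers round the eye bar with a gap still between them, although the opening reads 0. I test this with a small lift, which does no harm either way.

Call:
{"method": "arm_command", "body": {
  "commands": [0,0,-0.01,0,0,0,0,0,0,-0.02,0,0,0,0,0,0,-0.03,0,0,0,0,0,0,-0.04,0,0,0,0,0,0,-0.04,0,0,0,0,0,0,-0.04,0,0,0,0]
}}

```text
t: 3.75
eef_pos: [0.4601, 0.1914, 0.095]
tool_rot: [0.0, 0.239, 0.971, 0.0]
contact_force: [-0.2, 0.4, 0.5]
gripper_width: 0.004
grasp_force: 0.0
```

```bash
python3 -c "
from h import *
w=read_camera('wrist');save('w4',w)
a=cv2.imread('pics/w3.png');b=cv2.imread('pics/w4.png');cv2.imwrite('pics/m4.png',np.hstack([cv2.resize(i[120:270,245:395],(400,400)) for i in(a,b)]))
o=get_obs();print(o['gripper_width'],o['grasp_force'],o['contact_force'],o['eef_pos'])"
```

```text
0.0004215415977465728 0.0 [ 0.09673886  0.02960804 -0.87513632] [0.45976246 0.19132962 0.09463857]
```

View pics/m4.png

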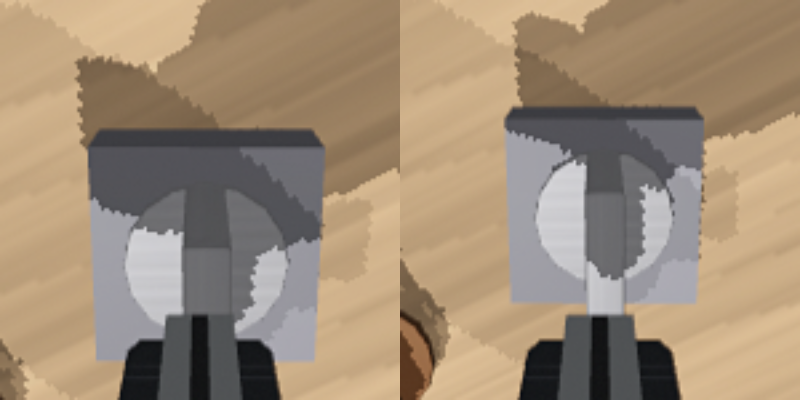

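The key stayed in its stand, so nothing was gripped. The shut fingertips passed above the bar even though the TCP reads 23 mm below the bar's top. In the image the tips sit at v≈238 px, and in the first wrist picture they are about 180 px apart. Both put the real tips roughly 30 mm short of the reported TCP. I confirm this by lowering the shut fingers gently until they touch the bar.

Call:
{"method": "arm_command", "body": {
  "commands": [0,0,0.015,0,0,0,0,0,0,0.03,0,0,0,0,0,0,0.037,0,0,0,0,0,0,0.038,0,0,0,0,0,0,0.039,0,0,0,0,0,0,0.04,0,0,0,0,0,0,0.04,0,0,0,0]
}}

```text
t: 4.5
eef_pos: [0.4602, 0.1915, 0.055]
tool_rot: [0.0, 0.239, 0.971, 0.0]
contact_force: [0.3, -0.3, -0.1]
gripper_width: -0.003
grasp_force: 0.0
```

Call:
{"method": "arm_command", "body": {
  "commands": [0,0,0.001,0,0,0,0,0,0,0.002,0,0,0,0]
}}

```text
t: 4.7
eef_pos: [0.4601, 0.1914, 0.0528]
tool_rot: [0.0, 0.239, 0.971, 0.0]
contact_force: [-1.0, -0.2, 10.1]
gripper_width: -0.001
grasp_force: 6.1
```

Call:
{"method": "arm_command", "body": {
  "commands": [0,0,0.001,0,0,0,0,0,0,0.001,0,0,0,0]
}}

```text
t: 4.9
eef_pos: [0.4602, 0.1915, 0.0528]
tool_rot: [0.0, 0.239, 0.971, 0.0]
contact_force: [-3.4, -1.7, 14.0]
gripper_width: -0.001
grasp_force: 7.2
```

Contact came at a reported TCP height of about 0.0533 on the bar's top (0.078). So the real shut fingertips are 24.5 mm above the reported TCP, and I use this offset from here on. I raise, open, go down to a reported 0.030 and grip.

Call:
{"method": "arm_command", "body": {
  "commands": [0,0,-0.01,0,0,0,0.1,0,0.002,-0.02,0,0,0,0.5,0,0.002,-0.02,0,0,0,0.5,0,0.002,-0.02,0,0,0,0.5,0,0.002,-0.02,0,0,0,0.5]
}}

```text
t: 5.4
eef_pos: [0.4606, 0.193, 0.0714]
tool_rot: [-0.0, 0.239, 0.971, -0.0]
contact_force: [-0.2, 0.5, 0.7]
gripper_width: 0.499
grasp_force: 0.0
```

```bash
python3 -c "
from h import *
delta([.46,.1936,.0303],62.3);print(get_obs()['gripper_width'])"
```

```text
shift [0.0008 0.0003 0.0411]
yaw now 62.32 rz 0.021923851120618565 q7 0.6628595100168656
tilt [-4.e-04 -2.e-04 -1.e+00] eef [0.4606 0.193  0.0714]
0.49944954020533694
```

Call:
{"method": "arm_command", "body": {
  "commands": [0.0008,0.0003,0.02,0,0,0,0.5,0.0008,0.0003,0.041,0,0,0,0.5,0.0008,0.0003,0.041,0,0,0,0.5,0.0008,0.0003,0.041,0,0,0,0,0.0008,0.0003,0.041,0,0,0,0,0.0008,0.0003,0.041,0,0,0,0,0.0008,0.0003,0.041,0,0,0,0,0.0008,0.0003,0.041,0,0,0,0],
  "force": 60
}}

```text
t: 6.2
eef_pos: [0.4608, 0.1938, 0.0313]
tool_rot: [0.0, 0.239, 0.971, 0.0]
contact_force: [-0.7, -0.8, 4.6]
gripper_width: 0.102
grasp_force: 59.1
```

The key is gripped at 59 N with the opening at 0.10. I lift it and work out the move to a viewing pose by the slot.

Call:
{"method": "arm_command", "body": {
  "commands": [0,0,-0.02,0,0,0,0,0,0,-0.05,0,0,0,0,0,0,-0.09,0,0,0,0,0,0,-0.13,0,0,0,0,0,0,-0.13,0,0,0,0,0,0,-0.13,0,0,0,0]
}}

```text
t: 6.8
eef_pos: [0.4605, 0.194, 0.1612]
tool_rot: [0.001, 0.239, 0.971, 0.001]
contact_force: [0.4, -0.3, -1.5]
gripper_width: 0.101
grasp_force: 58.8
```

```bash
python3 -c "
from h import *
delta([.705,.182,.14],79);print(get_obs()['gripper_width'],get_obs()['contact_force'])"
```

```text
shift [-0.2221  0.1029  0.0216]
yaw now 62.33 rz -16.674286194592867 q7 0.6266320921793189
tilt [ 0.0014  0.0012 -1.    ] eef [0.4605 0.194  0.1612]
0.10122402589787563 [ 0.36743692 -0.2819797  -1.50968018]
```

Call:
{"method": "arm_command", "body": {
  "commands": [-0.04,0.02,0,0,0,-4,0,-0.08,0.04,0,0,0,-8,0,-0.12,0.06,0,0,0,-12,0,-0.16,0.075,0,0,0,-16.7,0,-0.2,0.095,0,0,0,-16.7,0,-0.222,0.103,0.01,0,0,-16.7,0,-0.222,0.103,0.0216,0,0,-16.7,0,-0.222,0.103,0.0216,0,0,-16.7,0]
}}

```text
t: 7.6
eef_pos: [0.7018, 0.1809, 0.134]
tool_rot: [-0.004, 0.096, 0.995, -0.002]
contact_force: [-0.2, -0.1, -1.7]
gripper_width: 0.103
grasp_force: 58.7
```

Call:
{"method": "arm_command", "body": {
  "commands": [0,0,0,0,0,0,0,0,0,0,0,0,0,0]
}}

```text
t: 7.8
eef_pos: [0.7038, 0.1824, 0.1392]
tool_rot: [-0.0, 0.095, 0.995, 0.0]
contact_force: [-0.9, 0.1, -1.2]
gripper_width: 0.101
grasp_force: 58.7
```

```bash
python3 -c "
from h import *
w=read_camera('wrist');pickle.dump(w,open('w5.pkl','wb'));save('w5',w,(190,60,450,255),3)
delta([.658,.191,.14],79);print(proj(w,np.array([.658,.191,.07])),get_obs()['t'])"
```

```text
shift [ 0.0469 -0.0004 -0.0003]
yaw now 79.07 rz 0.0662867329805863 q7 1.130317989727595
tilt [ 2.e-04  6.e-04 -1.e+00] eef [0.7041 0.1825 0.1397]
[318.52904931 146.65514162] 7.85
```

View pics/w5.png

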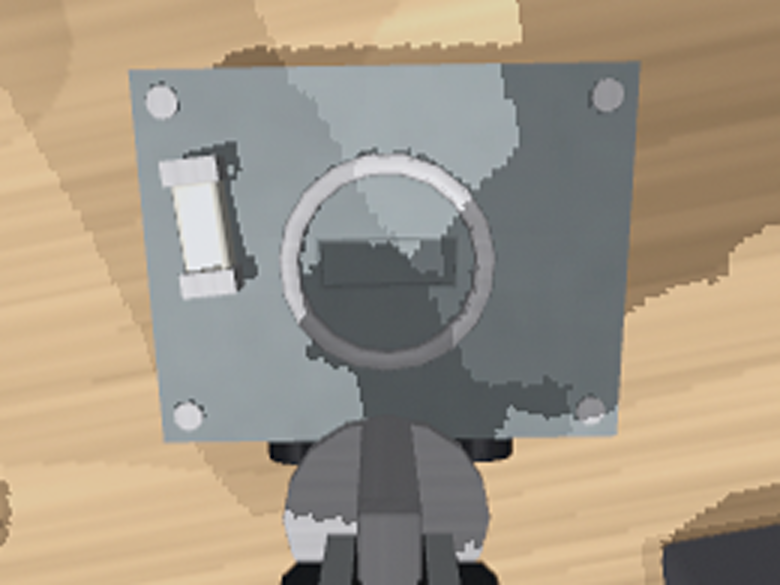

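The crop shows the ring centred near (388,260). The slot corners are at about (318,240), (455,236), (457,283) and (321,288), and the cover corners at (130,71), (639,62), (616,436) and (164,441). The key hangs upright at (388,470).

```bash
python3 -c "
from h import *
w=pickle.load(open('w5.pkl','rb'));b=(190,60)
quad(w,[(318,240),(455,236),(457,283),(321,288)],b,3,.07)
quad(w,[(130,71),(639,62),(616,436),(164,441)],b,3,.07)
P=np.array([ray(w,*crop(u,v,b,3),.075)[:2] for u,v in[(280,260),(495,260),(386,151),(386,369),(310,184),(312,342),(462,186),(462,340)]],np.float32);print(cv2.minEnclosingCircle(P),P.mean(0))
print([ray(w,*crop(u,v,b,3),.1397-.0193+.0665).round(4) for u,v in [(358,513),(420,513)]],[ray(w,*crop(u,v,b,3),.1397-.0193+.0185).round(4) for u,v in [(284,515),(490,515),(388,418)]])
"
```

```text
centre [0.6583 0.1912 0.07  ] sides [0.0368 0.0126 0.0371 0.0129] angles [ 80.7 172.8  81.2 171.3]
centre [0.6588 0.191  0.07  ] sides [0.1292 0.0998 0.1298 0.0992] angles [ 80.  170.1  79.7 169.7]
((0.6584396362304688, 0.19073177874088287), 0.02899353764951229) [0.6580732  0.19101337]
[array([0.6803, 0.1827, 0.1869]), array([0.682 , 0.1918, 0.1869])] [array([0.6977, 0.1616, 0.1389]), array([0.7058, 0.204 , 0.1389]), array([0.6809, 0.1871, 0.1389])]
```

```bash
python3 -c "
from h import *
delta([.6598,.1906,.110],79.9)"
```

```text
shift [ 0.045  -0.0004  0.0297]
yaw now 79.07 rz -0.8337132670194194 q7 1.130317989727595
tilt [ 2.e-04  6.e-04 -1.e+00] eef [0.7041 0.1825 0.1397]
```

Call:
{"method": "arm_command", "body": {
  "commands": [0.02,-0.0004,0,0,0,-0.8,0,0.045,-0.0004,0,0,0,-0.8,0,0.045,-0.0004,0.015,0,0,-0.8,0,0.045,-0.0004,0.03,0,0,-0.8,0,0.045,-0.0004,0.03,0,0,-0.8,0,0.045,-0.0004,0.03,0,0,-0.8,0]
}}

```text
t: 8.45
eef_pos: [0.6607, 0.1893, 0.1083]
tool_rot: [-0.0, 0.089, 0.996, -0.0]
contact_force: [-0.9, -0.7, -1.0]
gripper_width: 0.099
grasp_force: 58.8
```

```bash
python3 -c "
from h import *
delta([.6598,.1906,.087],79.9);print(get_obs()['contact_force'])"
```

```text
shift [0.0011 0.0011 0.0213]
yaw now 79.77 rz -0.1259019827810306 q7 1.1124924165877879
tilt [-7.e-04 -8.e-04 -1.e+00] eef [0.6607 0.1893 0.1083]
[-0.93730359 -0.68089167 -1.03117864]
```

Call:
{"method": "arm_command", "body": {
  "commands": [0.001,0.001,0.006,0,0,0,0,0.001,0.001,0.012,0,0,0,0,0.001,0.001,0.018,0,0,0,0,0.001,0.001,0.0215,0,0,0,0,0.001,0.001,0.0215,0,0,0,0]
}}

```text
t: 8.95
eef_pos: [0.6592, 0.191, 0.0867]
tool_rot: [-0.001, 0.089, 0.996, -0.0]
contact_force: [0.6, -0.3, -0.6]
gripper_width: 0.106
grasp_force: 58.8
```

```bash
python3 -c "
from h import *
delta([.6598,.1906,.0755],79.9);print(get_obs()['contact_force'])"
```

```text
shift [-0.0007 -0.0003  0.0112]
yaw now 79.82 rz -0.08106834811759711 q7 1.1134972477823686
tilt [-1.2e-03 -5.0e-04 -1.0e+00] eef [0.6592 0.191  0.0867]
[ 0.61631298 -0.29371278 -0.60199758]
```

Key bottom is 2.6 mm below the cover's top with no contact force, so it is entering the slot. I continue down.

Call:
{"method": "arm_command", "body": {
  "commands": [-0.0005,0,0.003,0,0,0,0,-0.0005,0,0.006,0,0,0,0,-0.0005,0,0.009,0,0,0,0,-0.0005,0,0.0105,0,0,0,0,-0.0005,0,0.0105,0,0,0,0]
}}

```text
t: 9.45
eef_pos: [0.6601, 0.1909, 0.0768]
tool_rot: [-0.0, 0.089, 0.996, -0.0]
contact_force: [0.0, 0.8, -0.3]
gripper_width: 0.1
grasp_force: 58.8
```

Call:
{"method": "arm_command", "body": {
  "commands": [0,0,0.001,0,0,0,0,0,0,0.001,0,0,0,0]
}}

```text
t: 9.65
eef_pos: [0.6604, 0.1909, 0.0765]
tool_rot: [0.0, 0.089, 0.996, 0.0]
contact_force: [-1.4, -0.4, 2.2]
gripper_width: 0.102
grasp_force: 59.2
```

Call:
{"method": "arm_command", "body": {
  "commands": [0,0,0.001,0,0,0,0,0,0,0.001,0,0,0,0]
}}

```text
t: 9.85
eef_pos: [0.6605, 0.1908, 0.0764]
tool_rot: [0.0, 0.089, 0.996, 0.0]
contact_force: [-3.1, -1.5, 7.9]
gripper_width: 0.1
grasp_force: 60.0
```

The key is seated at 8 N. Now the quarter turn about the key's axis.

Call:
{"method": "arm_command", "body": {
  "commands": [0,-0.0001,-0.0006,0,0,7,0,0,-0.0003,-0.0006,0,0,14,0,0.0001,-0.0005,-0.0006,0,0,21,0,0.0002,-0.0006,-0.0006,0,0,28,0,0.0002,-0.0007,-0.0006,0,0,35,0,0.0003,-0.0009,-0.0006,0,0,42,0,0.0004,-0.0009,-0.0006,0,0,45,0,0.0004,-0.0009,-0.0006,0,0,45,0]
}}

```text
t: 10.65
eef_pos: [0.6602, 0.1914, 0.0763]
tool_rot: [0.0, 0.463, 0.886, 0.001]
contact_force: [0.1, 1.6, 2.9]
gripper_width: 0.103
grasp_force: 59.4
```

Call:
{"method": "arm_command", "body": {
  "commands": [0,-0.0001,0,0,0,7,0,0,-0.0003,0,0,0,14,0,0.0001,-0.0005,0,0,0,21,0,0.0002,-0.0006,0,0,0,28,0,0.0002,-0.0007,0,0,0,35,0,0.0003,-0.0009,0,0,0,42,0,0.0004,-0.0009,0,0,0,45,0,0.0004,-0.0009,0,0,0,45,0]
}}

```text
t: 11.45
eef_pos: [0.6596, 0.1904, 0.0763]
tool_rot: [0.001, 0.767, 0.642, 0.001]
contact_force: [1.2, 1.1, 4.0]
gripper_width: 0.101
grasp_force: 59.5
```

```bash
python3 -c "
from h import *
delta([.6598,.1906,.0755],-10);o=get_obs();print(o['contact_force'],o['torque'],o['gripper_width'])"
```

```text
shift [0.0003 0.0001 0.0008]
yaw now -10.11 rz -0.1090797909273249 q7 -0.19673766966203501
tilt [ 2.1e-03  3.0e-04 -1.0e+00] eef [0.6596 0.1904 0.0763]
[1.16113206 1.08981072 4.04754963] [ 0.07779452 -0.32660271 -0.03035521] 0.10088565674982836
```

Turned by 90°. I release and rise, then check by camera.

Call:
{"method": "arm_command", "body": {
  "commands": [0,0,0,0,0,0,0.2,0,0,0,0,0,0,0.4,0,0,0,0,0,0,0.4,0,0,0,0,0,0,0.4,0,0,-0.015,0,0,0,0.4,0,0,-0.04,0,0,0,0.4,0,0,-0.08,0,0,0,0.4,0,0,-0.08,0,0,0,0.4]
}}

```text
t: 12.25
eef_pos: [0.6626, 0.1901, 0.1626]
tool_rot: [0.002, 0.767, 0.641, 0.005]
contact_force: [0.3, -0.1, -0.2]
gripper_width: 0.403
grasp_force: 0.0
```

Call:
{"method": "arm_command", "body": {
  "commands": [-0.03,0,-0.02,0,0,0,1,-0.05,0,-0.02,0,0,0,1,-0.05,0,-0.02,0,0,0,1,-0.05,0,-0.02,0,0,0,1]
}}

```text
t: 12.65
eef_pos: [0.6495, 0.1401, 0.1754]
tool_rot: [-0.0, 0.768, 0.641, -0.0]
contact_force: [-0.7, 0.1, -0.3]
gripper_width: 1.0
grasp_force: 0.0
```

```bash
python3 -c "
from h import *
w=read_camera('wrist');pickle.dump(w,open('w6.pkl','wb'))
u,v=proj(w,np.array([.6584,.191,.1])).astype(int);b=(max(u-110,0),max(v-85,0),u+110,v+85);print(b);save('w6',w,b,3)
delta([.446,-.226,.20],-70);print(get_obs()['t'])"
```

```text
(np.int64(209), np.int64(54), np.int64(429), np.int64(224))
shift [-0.3975 -0.1353 -0.025 ]
yaw now -10.19 rz 59.81387227227091 q7 -0.1827113834964996
tilt [-9.e-04  6.e-04 -1.e+00] eef [0.6494 0.1413 0.175 ]
12.7
```

View pics/w6.png

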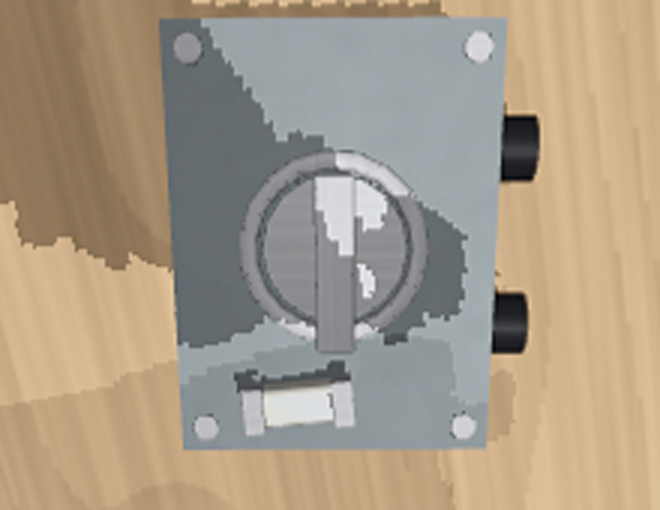

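The key's collar is inside the ring, the bar from (335,177) to (335,352) lies across the slot, and the fuse is untouched at (298,405). I measure the bar's centre and go to the hook with the camera straight above it.

```bash
python3 -c "
from h import *
w=pickle.load(open('w6.pkl','rb'))
quad(w,[(315,177),(355,177),(355,352),(316,353)],(209,54),3,.123)
delta([.376,-.252,.18],-70)"
```

```text
centre [0.6592 0.1908 0.123 ] sides [0.0097 0.0432 0.01   0.0434] angles [169.7  80.2 171.2  79.7]
shift [-0.4354 -0.1996 -0.005 ]
yaw now -10.19 rz 59.81387227227091 q7 -0.1827113834964996
tilt [-9.e-04  6.e-04 -1.e+00] eef [0.6494 0.1413 0.175 ]
```

Call:
{"method": "arm_command", "body": {
  "commands": [-0.04,-0.02,-0.02,0,0,7,1,-0.085,-0.04,-0.03,0,0,14,1,-0.13,-0.06,-0.03,0,0,21,1,-0.175,-0.08,-0.03,0,0,28,1,-0.22,-0.1,-0.03,0,0,35,1,-0.265,-0.12,-0.03,0,0,42,1,-0.31,-0.14,-0.03,0,0,50,1,-0.35,-0.16,-0.03,0,0,55,1]
}}

```text
t: 13.5
eef_pos: [0.4295, -0.1762, 0.2054]
tool_rot: [0.0, 0.977, 0.213, -0.0]
contact_force: [0.6, -1.0, 0.2]
gripper_width: 1.0
grasp_force: 0.0
```

```bash
python3 -c "
from h import *
delta([.376,-.252,.18],-70)"
```

```text
shift [-0.0801  0.0466  0.0254]
yaw now -65.42 rz 4.583669090396427 q7 -0.6391869284298354
tilt [-0.e+00 -1.e-04 -1.e+00] eef [ 0.4295 -0.1762  0.2054]
```

Call:
{"method": "arm_command", "body": {
  "commands": [-0.04,0.02,0.01,0,0,4.6,1,-0.08,0.047,0.02,0,0,4.6,1,-0.08,0.047,0.025,0,0,4.6,1,-0.08,0.047,0.025,0,0,4.6,1,-0.08,0.047,0.025,0,0,4.6,1]
}}

```text
t: 14.0
eef_pos: [0.3786, -0.2506, 0.1806]
tool_rot: [0.0, 0.984, 0.177, -0.0]
contact_force: [0.1, 0.2, 0.5]
gripper_width: 0.999
grasp_force: 0.0
```

```bash
cat > hk.py <<'E'
from h import *
w=read_camera('wrist');save('w7',w)
u0,v0=proj(w,np.array([.446,-.226,.097]));print(u0,v0)
g=w['img'].astype(int);m=((g.max(2)<70)).astype(np.uint8)*255
m[230:]=0
cs,_=cv2.findContours(m,cv2.RETR_EXTERNAL,cv2.CHAIN_APPROX_NONE)
for c in cs:
    if cv2.contourArea(c)<60:continue
    r=cv2.minAreaRect(c);P=np.array([ray(w,u,v,.097) for u,v in cv2.boxPoints(r)]);e=np.roll(P,-1,0)-P
    print(np.round(r[0],1),np.round(r[1],1),cv2.contourArea(c),P.mean(0).round(4),np.linalg.norm(e,axis=1).round(4)[:2],(np.degrees(np.arctan2(e[:,1],e[:,0]))%180).round(1)[:2])
delta([.446,-.226,.18],-70)
E
python3 hk.py
```

```text
320.547412813436 113.44066457036692
[625.5 178. ] [50. 27.] 660.0 [ 0.4881 -0.4994  0.097 ] [0.0234 0.0478] [110.3  38.3]
[325.2 113. ] [16.6 31.4] 465.5 [ 0.4475 -0.2296  0.097 ] [0.025  0.0136] [ 16.5 107. ]
[504.  114.2] [33.5 59.8] 386.0 [ 0.4979 -0.3697  0.097 ] [0.0467 0.0279] [ 18.7 100.6]
[591.5 127. ] [174.  95.] 7540.0 [ 0.51   -0.4478  0.097 ] [0.0738 0.151 ] [110.3  38.3]
shift [0.0715 0.0005 0.0007]
yaw now -69.61 rz 0.39217446317773863 q7 -0.46844650620121847
tilt [-1.e-04 -2.e-04 -1.e+00] eef [ 0.3788 -0.2504  0.1807]
```

The hook's handle is found at (0.4475, -0.2296), 25 x 14 mm, with the hook's x at 16.7°. I grip across its 14 mm, with the finger line at -73.2°.

```bash
python3 -c "
from h import *
delta([.4475,-.2296,.0405],-73.2)"
```

```text
shift [0.0717 0.0044 0.1402]
yaw now -69.61 rz 3.5921744631777415 q7 -0.46844650620121847
tilt [-1.e-04 -2.e-04 -1.e+00] eef [ 0.3788 -0.2504  0.1807]
```

Call:
{"method": "arm_command", "body": {
  "commands": [0.036,0.0044,0,0,0,3.6,0.8,0.0717,0.0044,0,0,0,3.6,0.6,0.0717,0.0044,0,0,0,3.6,0.6,0.0717,0.0044,0.04,0,0,3.6,0.6,0.0717,0.0044,0.08,0,0,3.6,0.6,0.0717,0.0044,0.09,0,0,3.6,0.6,0.0717,0.0044,0.09,0,0,3.6,0.6]
}}

```text
t: 14.75
eef_pos: [0.4457, -0.23, 0.0899]
tool_rot: [-0.0, 0.989, 0.145, -0.001]
contact_force: [-0.2, -0.5, 1.1]
gripper_width: 0.601
grasp_force: 0.0
```

```bash
python3 -c "
from h import *
delta([.4475,-.2296,.0405],-73.2)"
```

```text
shift [0.002  0.0002 0.0494]
yaw now -73.31 rz -0.10905905186388054 q7 -0.39665244624892115
tilt [-3.e-03  5.e-04 -1.e+00] eef [ 0.4457 -0.23    0.0899]
```

Call:
{"method": "arm_command", "body": {
  "commands": [0.0015,0.0002,0.02,0,0,0,0.5,0.0015,0.0002,0.04,0,0,0,0.5,0.0015,0.0002,0.0494,0,0,0,0.5,0.0015,0.0002,0.0494,0,0,0,0.5,0.0015,0.0002,0.0494,0,0,0,0,0.0015,0.0002,0.0494,0,0,0,0,0.0015,0.0002,0.0494,0,0,0,0,0.0015,0.0002,0.0494,0,0,0,0],
  "force": 80
}}

```text
t: 15.55
eef_pos: [0.4487, -0.231, 0.0425]
tool_rot: [0.0, 0.99, 0.144, 0.001]
contact_force: [-2.2, 0.9, 7.0]
gripper_width: 0.153
grasp_force: 78.0
```

Call:
{"method": "arm_command", "body": {
  "commands": [0,0,0,0,0,0,0]
}}

```text
t: 15.65
eef_pos: [0.4487, -0.231, 0.0425]
tool_rot: [0.0, 0.99, 0.144, 0.001]
contact_force: [-1.8, 0.5, 6.0]
gripper_width: 0.148
grasp_force: 78.0
```

The hook is gripped at 78 N with its origin 36.5 mm below the reported TCP. I lift it straight up.

Call:
{"method": "arm_command", "body": {
  "commands": [0,0,-0.01,0,0,0,0,0,0,-0.03,0,0,0,0,0,0,-0.07,0,0,0,0,0,0,-0.11,0,0,0,0,0,0,-0.15,0,0,0,0,0,0,-0.19,0,0,0,0,0,0,-0.2,0,0,0,0,0,0,-0.2,0,0,0,0]
}}

```text
t: 16.45
eef_pos: [0.4486, -0.2309, 0.2428]
tool_rot: [0.0, 0.989, 0.145, 0.002]
contact_force: [0.3, -0.1, -2.8]
gripper_width: 0.145
grasp_force: 78.3
```

```bash
python3 -c "
from h import *
o=get_obs();print(o['contact_force'],o['gripper_width'])
delta([.6592,.1908,.24],-99.9)"
```

```text
[ 0.28413142 -0.09420686 -2.77261256] 0.14498669165835237
shift [ 0.3225 -0.3438  0.0037]
yaw now -73.37 rz 26.532453453234638 q7 -0.6215657553344779
tilt [ 3.6e-03  5.0e-04 -1.0e+00] eef [ 0.4486 -0.2309  0.2428]
```

Call:
{"method": "arm_command", "body": {
  "commands": [0.03,-0.03,0,0,0,4,0,0.065,-0.07,0,0,0,8,0,0.1,-0.105,0,0,0,12,0,0.135,-0.145,0,0,0,16,0,0.17,-0.18,0,0,0,20,0,0.205,-0.22,0,0,0,24,0,0.24,-0.255,0,0,0,26.5,0,0.27,-0.29,0,0,0,26.5,0]
}}

```text
t: 17.25
eef_pos: [0.6215, 0.1225, 0.2386]
tool_rot: [0.001, 0.996, -0.087, -0.002]
contact_force: [0.7, -0.9, -0.4]
gripper_width: 0.145
grasp_force: 78.3
```

```bash
python3 -c "
from h import *
delta([.6592,.1908,.2],-99.9)"
```

```text
shift [ 0.0254 -0.0738  0.0384]
yaw now -99.98 rz -0.07878419583620655 q7 -1.5422287151889988
tilt [-0.0035 -0.0012 -1.    ] eef [0.6215 0.1225 0.2386]
```

Call:
{"method": "arm_command", "body": {
  "commands": [0.01,-0.03,0,0,0,0,0,0.0254,-0.06,0,0,0,0,0,0.0254,-0.0738,0.01,0,0,0,0,0.0254,-0.0738,0.03,0,0,0,0,0.0254,-0.0738,0.045,0,0,0,0,0.0254,-0.0738,0.045,0,0,0,0,0.0254,-0.0738,0.045,0,0,0,0]
}}

```text
t: 17.95
eef_pos: [0.6591, 0.1879, 0.1957]
tool_rot: [0.0, 0.996, -0.087, -0.001]
contact_force: [-0.0, 0.3, -1.2]
gripper_width: 0.146
grasp_force: 78.2
```

```bash
python3 -c "
from h import *
w=read_camera('wrist');pickle.dump(w,open('w8.pkl','wb'))
print(proj(w,np.array([.6592,.1908,.123])))
save('w8',w,(190,60,450,255),3)
delta([.6592,.1908,.19],-99.9);print(get_obs()['t'])"
```

```text
[316.64234142 199.86060116]
shift [-0.001  -0.0025  0.0066]
yaw now -99.97 rz -0.06500964002540854 q7 -1.5980519438058127
tilt [ 3.e-04 -1.e-04 -1.e+00] eef [0.6597 0.1881 0.1966]
18.0
```

View pics/w8.png

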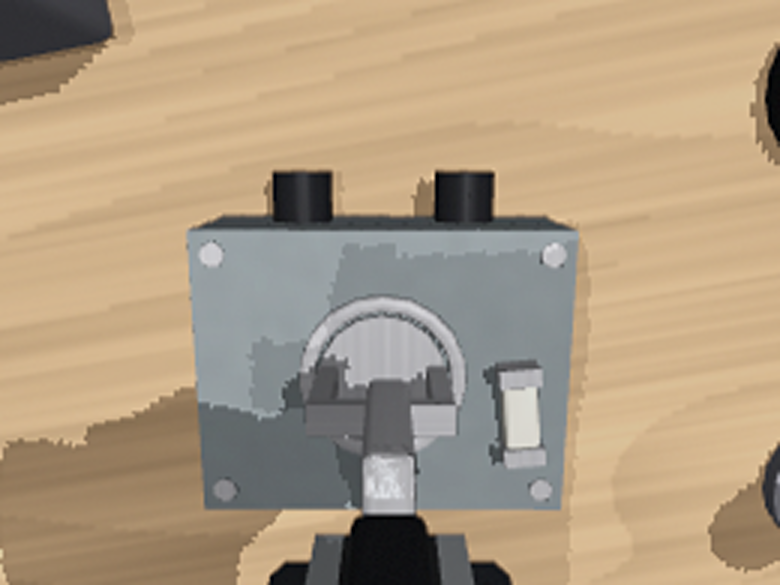

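The picture shows the key's eye bar across at (381,400), the hook centred at u≈388 above it with its back's near edge at v≈455, and the fuse in place at (520,415). I check the hook's offset along the tool's x from that edge.

```bash
python3 -c "
from h import *
w=pickle.load(open('w8.pkl','rb'));o=get_obs();r=tool(o)
for u,v in [(363,455),(415,455)]:
  p=ray(w,*crop(u,v,(190,60),3),.218);print(r.inv().apply(p-o['eef_pos']).round(4))
P=[r.inv().apply(ray(w,*crop(u,v,(190,60),3),.123)-o['eef_pos']).round(4) for u,v in [(302,405),(460,404)]];print(P)"
```

```text
[ 0.0222 -0.0049 -0.0214]
[ 0.0222  0.0043 -0.0214]
[array([ 0.0037, -0.0253,  0.0736]), array([0.004 , 0.0202, 0.0736])]
```

Aligned to within 0.3 mm in x; I shift y by -2.3 mm and go down to just above the bar.

Call:
{"method": "arm_command", "body": {
  "commands": [0,-0.0023,0.01,0,0,0,0,0,-0.0023,0.025,0,0,0,0,0,-0.0023,0.034,0,0,0,0,0,-0.0023,0.034,0,0,0,0,0,-0.0023,0.034,0,0,0,0]
}}

```text
t: 18.5
eef_pos: [0.6599, 0.1913, 0.1619]
tool_rot: [0.0, 0.996, -0.086, -0.0]
contact_force: [0.1, -0.1, -2.3]
gripper_width: 0.149
grasp_force: 78.2
```

```bash
python3 -c "
from h import *
delta([.6597,.1905,.1115],-99.9);print(get_obs()['contact_force'])"
```

```text
shift [-0.0001  0.0008  0.0504]
yaw now -99.89 rz 0.007609504447628979 q7 -1.5804999929902304
tilt [-5.e-04 -4.e-04 -1.e+00] eef [0.6599 0.1913 0.1619]
[ 0.10773434 -0.07575652 -2.29837167]
```

Call:
{"method": "arm_command", "body": {
  "commands": [0,0,0.004,0,0,0,0,0,0,0.008,0,0,0,0,0,0,0.012,0,0,0,0,0,0,0.016,0,0,0,0,0,0,0.02,0,0,0,0,0,0,0.02,0,0,0,0]
}}

```text
t: 19.1
eef_pos: [0.6595, 0.1917, 0.142]
tool_rot: [-0.0, 0.996, -0.086, -0.001]
contact_force: [-2.5, 1.0, 2.4]
gripper_width: 0.149
grasp_force: 79.1
```

Call:
{"method": "arm_command", "body": {
  "commands": [0,0,0.004,0,0,0,0,0,0,0.008,0,0,0,0,0,0,0.012,0,0,0,0,0,0,0.016,0,0,0,0,0,0,0.016,0,0,0,0]
}}

```text
t: 19.6
eef_pos: [0.6599, 0.1912, 0.1251]
tool_rot: [0.0, 0.996, -0.086, -0.0]
contact_force: [-0.0, 1.2, -1.9]
gripper_width: 0.152
grasp_force: 78.2
```

Call:
{"method": "arm_command", "body": {
  "commands": [0,0,0.004,0,0,0,0,0,0,0.008,0,0,0,0,0,0,0.01,0,0,0,0,0,0,0.01,0,0,0,0]
}}

```text
t: 20.0
eef_pos: [0.66, 0.1913, 0.1158]
tool_rot: [0.0, 0.996, -0.086, -0.0]
contact_force: [-0.5, -0.3, -0.7]
gripper_width: 0.148
grasp_force: 78.2
```

Gate force appeared, then vanished. I continue to the ring.

Call:
{"method": "arm_command", "body": {
  "commands": [0,0,0.0015,0,0,0,0,0,0,0.003,0,0,0,0,0,0,0.004,0,0,0,0,0,0,0.004,0,0,0,0]
}}

```text
t: 20.4
eef_pos: [0.66, 0.1914, 0.1121]
tool_rot: [0.0, 0.996, -0.086, -0.0]
contact_force: [-0.1, -0.7, -1.7]
gripper_width: 0.146
grasp_force: 78.2
```

Call:
{"method": "arm_command", "body": {
  "commands": [0,0,0.001,0,0,0,0,0,0,0.001,0,0,0,0]
}}

```text
t: 20.6
eef_pos: [0.6602, 0.1913, 0.1117]
tool_rot: [-0.0, 0.996, -0.086, 0.0]
contact_force: [-1.5, 0.3, 2.2]
gripper_width: 0.148
grasp_force: 78.7
```

Legs are on the ring (2 N). I release gently and rise.

Call:
{"method": "arm_command", "body": {
  "commands": [0,0,0.0003,0,0,0,0,0,0,0.0003,0,0,0,0.2,0,0,0.0003,0,0,0,0.35,0,0,0.0003,0,0,0,0.45,0,0,0.0003,0,0,0,0.45,0,0,0.0003,0,0,0,0.45]
}}

```text
t: 21.2
eef_pos: [0.6601, 0.1914, 0.1108]
tool_rot: [0.0, 0.996, -0.086, -0.0]
contact_force: [0.3, -0.0, -0.0]
gripper_width: 0.451
grasp_force: 0.0
```

Call:
{"method": "arm_command", "body": {
  "commands": [0,0,-0.01,0,0,0,0.45,0,0,-0.03,0,0,0,0.45,0,0,-0.06,0,0,0,0.45,0,0,-0.1,0,0,0,0.45,0,0,-0.1,0,0,0,0.45,0,0,-0.1,0,0,0,0.45]
}}

```text
t: 21.8
eef_pos: [0.6607, 0.1913, 0.2125]
tool_rot: [-0.001, 0.996, -0.086, 0.001]
contact_force: [-0.8, 0.3, 0.6]
gripper_width: 0.452
grasp_force: 0.0
```

```bash
cat > fin.py <<'E'
from h import *
w=read_camera('wrist');o=get_obs();print(o['contact_force'].round(1),np.round(o['eef_pos'],4),o['t'])
g=w['img'].astype(int)
# expected handle top at z=.166
print(proj(w,np.array([.6597,.191,.166])),proj(w,np.array([.6597,.191,.132])))
m=(g.max(2)<60).astype(np.uint8)*255;m[235:]=0
cs,_=cv2.findContours(m,cv2.RETR_EXTERNAL,cv2.CHAIN_APPROX_NONE)
for c in cs:
    if cv2.contourArea(c)>80:
        r=cv2.minAreaRect(c);P=np.array([ray(w,*p,.166) for p in cv2.boxPoints(r)]);e=np.roll(P,-1,0)-P
        print(cv2.boundingRect(c),P.mean(0).round(4),np.linalg.norm(e,axis=1).round(4)[:2],(np.degrees(np.arctan2(e[:,1],e[:,0]))%180).round(1)[:2])
E
python3 fin.py
```

```text
[-0.5  0.2 -0.8] [0.6599 0.1915 0.2111] 21.85
[320.69559965 210.65517376] [320.57561917 198.11969996]
(457, 212, 45, 23) [0.6233 0.0703 0.166 ] [0.0153 0.0375] [151.9  53.9]
(310, 186, 18, 39) [0.6643 0.1919 0.166 ] [0.0311 0.013 ] [169.6  80.1]
(609, 138, 31, 50) [ 0.6579 -0.038   0.166 ] [0.0218 0.0386] [80.1  7.9]
(528, 127, 47, 90) [0.6596 0.0163 0.166 ] [0.0682 0.0333] [180.   78.2]
(348, 119, 8, 16) [0.719  0.1583 0.166 ] [0.005  0.0105] [ 80.1 172.2]
(337, 119, 11, 16) [0.7202 0.1652 0.166 ] [0.0109 0.0067] [167.2  76.4]
(286, 119, 20, 16) [0.7259 0.1979 0.166 ] [0.0136 0.0105] [ 80.1 169.3]
(550, 104, 40, 20) [0.701  0.0052 0.166 ] [0.0266 0.013 ] [87.1 11.9]
(598, 91, 42, 21) [ 0.7032 -0.0287  0.166 ] [0.029 0.013] [88.1 15.4]
(443, 60, 64, 60) [0.7285 0.0707 0.166 ] [0.0425 0.0391] [80.1  0.7]
(0, 60, 235, 48) [0.7729 0.3169 0.166 ] [0.1675 0.0132] [ 89.9 177.1]
(7, 0, 106, 75) [0.81   0.3404 0.166 ] [0.0624 0.0403] [ 89.5 170.8]
```

Call:
{"method": "arm_command", "body": {
  "commands": [0,0,0,0,0,0,0.45,0,0,0,0,0,0,0.45,0,0,0,0,0,0,0.45,0,0,0,0,0,0,0.45,0,0,0,0,0,0,0.45,0,0,0,0,0,0,0.45]
}}

```text
t: 22.45
eef_pos: [0.6601, 0.1913, 0.2108]
tool_rot: [0.0, 0.996, -0.086, -0.0]
contact_force: [1.1, -0.1, -0.5]
gripper_width: 0.446
grasp_force: 0.0
```

```bash
python3 fin.py | sed -n 1,4p; python3 -c "
from station import hand_in
print(hand_in())"
```

```text
[0.2 0.1 0.1] [0.6601 0.1913 0.2109] 22.5
[320.48730694 210.43189186] [320.33303846 197.75529964]
(458, 211, 44, 24) [0.6235 0.0709 0.166 ] [0.0151 0.037 ] [149.9  52.2]
(311, 186, 18, 39) [0.6639 0.191  0.166 ] [0.0129 0.0309] [ 80.1 170.6]
the job is handed in; nothing more can be done
None
```

The job is handed in at about 22.5 s: the key is seated and turned across the slot, and the hook stands upright over its bar, released; I judged the gate shut from the push force coming and going and the full depth, not by seeing it.

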